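# Release the lid of the inspection light box by the catch in its front ledge

### The arm

A 6-joint arm with a two-finger parallel gripper is mounted at the origin on the work surface. World frame = base frame: x ahead of the robot, y to its left, z up, the work surface at z = 0. Lengths are in m, angles in degrees, forces in N, time in s.
With the tool pointing down it reaches from about 0.375 to 0.9 m from the base axis. Payload 3.1 kg.
Tool frame: the origin (TCP) lies at the very end of the fingers, on their centre line; the grasp point (between the pads) lies 19 mm behind it (bot.tcp_to_grasp is the distance from the TCP to the grasp point, in m); z points along the fingers, y is the direction in which the jaws open and shut (so a half turn about z gives the same grasp; the last joint's range is limited). The gripper opens to 87 mm and grips with 3 to 60 N. Pads are 19 mm wide; open, the fingers measure 117 mm over their backs; the gripper's body (75 mm by 190 mm) begins 51 mm behind the grasp point.
Start: joints at [60.762, 30.224, 82.088, -0, 67.689, -10.227], TCP at [0.204, 0.591, 0.223] pointing down, gripper open.
Joint ranges: [-176.69, 176.69], [-43.24, 126.21], [12.49, 139.97], [-82, 262], [0, 151.66], [-163.58, 163.58]. Speed limits (degrees/s): [159.86, 159.86, 180, 180, 180, 180].

### API

Orientations are given as a 3x3 rotation matrix whose columns are the frame's x, y, z axes.
In Python, from rig import telemetry, eyes, order, bot gives the robot as it stands. The module is installed in compiled form; this text tells all that it offers.
- The arm moves only by the tool servo_tool, never from a script. Its argument "targets" is a list of rows, each a list of 2 entries, a list of its own where there are three numbers: the shift along the tool's x, y, z in m, then the turn, a rotation vector about the tool's x, y, z in rad. In form: [[[tx, ty, tz], [wx, wy, wz]], ...]. A call has 1 to 12 rows; each row is the pose to reach, as a shift and turn from the pose commanded when the call began, along the tool's axes at that moment; what a row does not reach only later rows make up. A row lasts 1/8 s, in which the tool goes at most 62.5 mm and 10.7 degrees, less where a joint would pass 70% of its speed; a pose out of reach is approached as far as the arm can. A call with a gripper value outside its range is refused whole. "gripper" is the finger opening in m, from 0 to 0.087, set as the call begins (left out, the last holds). The fingers move at their own pace and stop on an object; the grip force is fixed at half the most. Time passes only in rows, so rows that repeat a pose let the fingers close. It gives the time, the measured TCP pose, the force and the opening at its end, in the units of the state.
- telemetry.read_state(): the state, without advancing time (a new reading comes with each control period).
- eyes.capture(name): name is "side" or "top" or "wrist"; returns a dict with "pixels" (420x560x3 uint8, blue, green, red), "intrinsics" (3x3 intrinsics, pixels), "k1" (the pictures are not rectified: a ray, as slopes to the right and down, at radius r is drawn at 1 + k1 r^2 times it, then the intrinsics apply), "extrinsics" (4x4, takes a point from camera to world coordinates); the wrist camera has in their place "T_tool_cam" (4x4, takes a point from camera to tool coordinates, whose origin is the TCP and whose axes are the flange's). Camera axes: x right, y down, z forward; pixel columns grow to the right and rows downward; lengths in m; the calibration is good to about 2 mm. A picture is of the moment at which its call begins: read the wrist's pose just before it. There is no depth.
- order.hand_in(): hands the job in, once; it reports no verdict.
The state is a dict: "time_s": time; "joint_positions": joint angles; "qvel": joint speeds; "tau": joint torques, N m; "position": TCP position; "tcp_rot": TCP orientation; "force": force on the tool from outside, world axes, zero at the start; "moment": the same for the moment, N m; "opening": opening from 0.0 (shut) to 1.0 (fully open).
Only numpy, scipy, OpenCV 4.12 (cv2) and the standard library are available. Lean on these libraries where they do the work, as an engineer would, in place of code of your own. Each camera call takes 0.05 s, during which the arm holds its last target. There are 200 camera calls.

### The job

The lamps of the light box are due for a check, so release its lid: feel along the top of the aluminium front ledge with a fingertip until it drops into the finger notch, then press the catch inside the notch all the way down, and take the hand away so that the catch comes back and the lid is left standing ajar on its springs. Work gently, let the springs alone raise the lid, and do not move the jar, the cup or the dish.

Things in the scene. Friction and masses are not known exactly. Their poses are not given: they have to be found in the camera images.
- lightbox: Light box, fixed on the bench: cream case 440 mm wide (y), 86 mm high. Origin on the bench under it; +x to its back, z up. Top, front to back: aluminium front ledge x -146 to -116 mm, fixed strip to -106 (both full width, flat, z = 86 mm), gap, lid with opal pane x -102 to +122 (top z = 86). In front of it there is only the dish.
- ledge_mid (a point): Point on the light box at mid-width (y = 0), on the centre line of the ledge's flat top (x -131, z 86 mm), axes as the light box. It is NOT the notch. The notch, of the same bare aluminium, is centred anywhere from 65 mm left to 65 mm right of it: 44 mm wide (y), 30 deep (x, front face to strip), open above and to the front. The ledge has no other gap.
- catch (a joint): Rocker plate in the notch, 40 mm wide, 28 long (x), hinged under the strip, sloping up to the front. Rad: 0 at rest (front edge 9 mm below the ledge top, 8 mm behind the front face), 0.28 all the way down (level, 18 mm below the ledge top). Press it straight down on its front half: 2 N to start, 6 N at the end; springs back. Beyond about 0.15 it lets the lid go.
- lid (a joint): Opening angle of the lid in rad about the hinge at its back: 0 shut and latched, 0.14 fully ajar (stopped). Once let go it rises by its own springs in about 1 s and stays up.
- lid_edge (a point): Middle of the lid's front edge, on its top face. It rises by 32 mm when the lid goes ajar, and moves slightly back, away from the ledge.
- jar: Bystander: clear jar with white lid and pipettes in it, 82 mm in diameter, 134 mm high, standing on the bench beside the light box, left or right. Origin: centre of its underside.
- cup: Bystander: small sample cup with white lid, 56 mm in diameter, 65 mm high, standing on the bench on the other side of the light box. Origin: centre of its underside.
- dish: Bystander: flat covered dish, 64 mm in diameter, 17 mm high, lying on the bench in front of the light box. Origin: centre of its underside.

How it is judged (in metres and radians):
On the way, in this order (a step that is already met when the one before it is completed fails the run):
1. a fingertip feels the front ledge (contact force between the fingers and anything else above 0.5 N and x of the grasp point in the frame of lightbox between -0.18 and -0.09 m and y of the grasp point in the frame of lightbox between -0.23 and 0.23 m and z of the grasp point in the frame of lightbox between 0.07 and 0.16 m and value of joint catch below 0.12 rad), for 0.15 s.
2. the catch in the notch is pressed down by the finger (value of joint catch above 0.2 rad and contact force between the fingers and anything else above 0.5 N), for 0.1 s.
At the end, for the whole second after the job is handed in: The lid stands ajar (over 0.12 of its 0.14 rad) and at rest, the catch has sprung back (under 0.04 rad), and jar, cup and dish are within 20 mm of where they stood (value of joint lid above 0.12 rad and velocity of joint lid between -0.02 and 0.02 rad/s and value of joint catch below 0.04 rad and distance of each of jar, cup, dish from where it was at the start of the episode below 0.02 m); the robot touches nothing.
It fails at once if the robot pushes on something with over 100 N (contact force between any of the fingers, the arm and anything else above 100 N).
It fails at once if the raised lid is lifted or held by the robot (over 4 N) (value of joint lid above 0.02 rad and contact force between any of the fingers, the arm and lid above 4 N).
It fails at once if the jar, the cup or the dish is moved, lifted or tipped (distance of any of jar, cup, dish from where it was at the start of the episode above 0.02 m or angle between any of jar, cup, dish's own z axis and vertical above 0.3 rad).
It also fails if it takes over 58 s, if anything falls off the work surface, if the arm or the gripper's body presses on something with over 40 N, if the wrist force passes 120 N, or if a joint passes its speed limit or range.

## Working session

There is one attempt and no reset: what is moved stays moved. The work goes in short steps, Python scripts to look and compute and a tool call to move; the robot and the scene stay as the last step left them, time stands still between calls to the robot, and variables do not carry over. Pictures are saved under pics/ and viewed, about 8 in all and at most 12, crops included, and the job is handed in when it is done.

Besides the shell and the picture viewer there is one more tool, called after "Emit:" as a command line: name --argument value ..., lists and objects as JSON in quotes. servo_tool: Moves the arm, as the interface text tells. Its arguments: {"type":"object","properties":{"targets":{"type":"array","items":{"type":"array"}},"gripper":{"type":"number"}},"required":["targets"]}

```bash
mkdir -p pics
cat > h.py <<'E'
import numpy as np, cv2
from rig import telemetry, eyes, order, bot
def cap(n):
    s=telemetry.read_state(); c=eyes.capture(n)
    if n=="wrist":
        T=np.eye(4);T[:3,:3]=s["tcp_rot"];T[:3,3]=s["position"]; c["extrinsics"]=T@np.array(c["T_tool_cam"])
    return c
def ray(c,u,v):
    K=np.array(c["intrinsics"],float);E=np.array(c["extrinsics"])
    p=cv2.undistortPoints(np.array([[[u,v]]],float),K,np.array([c["k1"],0,0,0.]))[0,0]
    return E[:3,3],E[:3,:3]@np.array([p[0],p[1],1.])
def onz(c,u,v,z):
    o,d=ray(c,u,v); return o+d*(z-o[2])/d[2]
def pix(c,P):
    E=np.linalg.inv(np.array(c["extrinsics"]));q=E[:3,:3]@np.array(P)+E[:3,3]
    return cv2.projectPoints(q.reshape(1,1,3),np.zeros(3),np.zeros(3),np.array(c["intrinsics"],float),np.array([c["k1"],0,0,0.]))[0].ravel()
E
python3 - <<'E'
from h import *
for n in("top","side"):
    c=cap(n);cv2.imwrite(f"pics/{n}0.png",c["pixels"]);print(n,np.round(c["extrinsics"],3).tolist(),c["intrinsics"],c["k1"])
s=telemetry.read_state();print(s["time_s"],s["force"],np.round(s["tcp_rot"],3).tolist(),s["position"])
E
```

```text
top [[0.009, -0.984, 0.176, 0.396], [-1.0, -0.008, 0.005, 0.045], [-0.003, -0.177, -0.984, 1.148], [0.0, 0.0, 0.0, 1.0]] [[453.42985445   0.         277.88805715]
 [  0.         453.42985445 201.59038958]
 [  0.           0.           1.        ]] -0.11679139492610853
side [[0.957, -0.187, 0.222, 0.394], [-0.29, -0.624, 0.725, -0.699], [0.003, -0.759, -0.652, 0.731], [0.0, 0.0, 0.0, 1.0]] [[475.92313084   0.         276.327595  ]
 [  0.         475.92313084 207.26350922]
 [  0.           0.           1.        ]] -0.1432545253052094
0.1 [ 0.35135672 -1.15052705  0.5672718 ] [[-0.945, 0.326, -0.001], [0.326, 0.945, -0.002], [0.0, -0.002, -1.0]] [0.20324396 0.59031683 0.22167958]
```

View pics/top0.png

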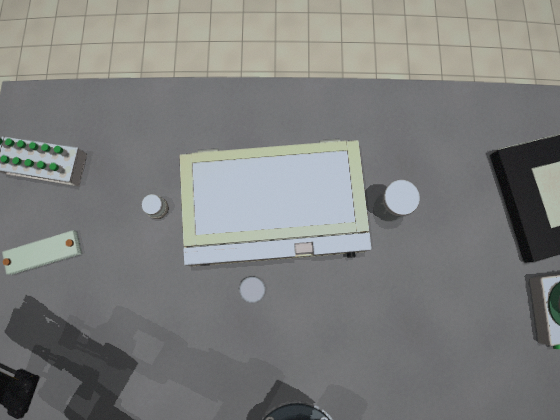

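View pics/side0.png

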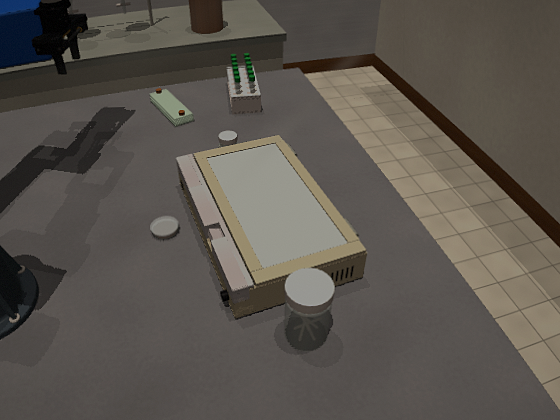

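The top view shows the light box (ledge from (184,264) to (371,249)), a notch-like spot at (304,249), the dish at (252,290), the cup at (153,205) and the jar at (402,198). In the side view a gap is visible near (214,235). Next I zoom in and measure.

Run:
```python
from h import *
t=cap("top");s=cap("side")
a=cv2.resize(t["pixels"][225:275,175:380],None,fx=3.9,fy=3.9,interpolation=cv2.INTER_CUBIC)
b=cv2.resize(s["pixels"][145:320,165:300],None,fx=2.2,fy=2.2,interpolation=cv2.INTER_CUBIC)
im=np.zeros((600,800,3),np.uint8);im[:195,:799]=a[:195,:799];im[200:200+b.shape[0],:b.shape[1]]=b
cv2.imwrite("pics/crop.png",im)
for uv in [(184,264),(371,249),(359,142),(180,154),(294,249),(314,249)]: print(uv,onz(t,*uv,.086).round(4))
for n,uv,z in[("dish",(252,290),.017),("cup",(152,204),.065),("jar",(402,198),.134)]:print(n,onz(t,*uv,z).round(4))
```

```text
(184, 264) [0.4358 0.269  0.086 ]
(371, 249) [ 0.4746 -0.1692  0.086 ]
(359, 142) [ 0.736 -0.147  0.086]
(180, 154) [0.7023 0.2908 0.086 ]
(294, 249) [0.4736 0.0118 0.086 ]
(314, 249) [ 0.474 -0.035  0.086]
dish [0.3768 0.1126 0.017 ]
cup [0.5813 0.3589 0.065 ]
jar [ 0.5881 -0.2344  0.134 ]
```

View pics/crop.png

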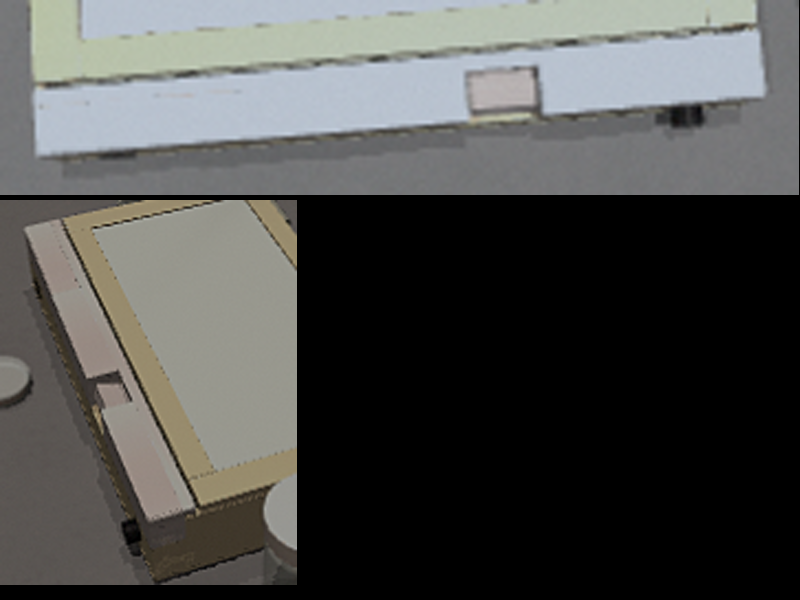

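```bash
cat >> h.py <<'E'
def go(P,yaw):
    s=telemetry.read_state();R=np.array(s["tcp_rot"]);c,n=np.cos(np.radians(yaw)),np.sin(np.radians(yaw))
    Rt=np.array([[-c,-n,0],[-n,c,0],[0,0,-1.]]).T
    print("shift",(R.T@(np.array(P)-s["position"])).round(4),"turn",cv2.Rodrigues(R.T@Rt)[0].ravel().round(4),"F",np.round(s["force"],2),"p",np.round(s["position"],4),"t",s["time_s"])
E
python3 - <<'E'
from h import *
go([.4714,.0363,.2],4.8)
E
```

```text
shift [-0.434  -0.4366  0.0224] turn [-0.0013 -0.0005 -0.4156] F [-0.74  0.99  0.38] p [0.2034 0.5905 0.2219] t 0.2
```

Emit:
servo_tool --targets '[[[-0.015,-0.015,0],[0,0,-0.015]],[[-0.045,-0.045,0],[0,0,-0.045]],[[-0.085,-0.085,0],[0,0,-0.085]],[[-0.125,-0.125,0],[0,0,-0.125]],[[-0.165,-0.165,0],[0,0,-0.165]],[[-0.205,-0.205,0],[0,0,-0.205]],[[-0.245,-0.245,0],[0,0,-0.245]],[[-0.285,-0.285,0],[0,0,-0.285]],[[-0.325,-0.325,0],[0,0,-0.32]],[[-0.365,-0.365,0.005],[0,0,-0.35]],[[-0.4,-0.4,0.01],[0,0,-0.38]],[[-0.425,-0.427,0.015],[0,0,-0.405]]]' --gripper 0

```text
time_s: 1.7
position: [0.4674, 0.0466, 0.2075]
tcp_rot: [[-0.997, -0.072, 0.001], [-0.072, 0.997, -0.0], [-0.001, -0.0, -1.0]]
force: [0.4, 0.4, -0.0]
opening: 0.007
```

Emit:
servo_tool --targets '[[[0,0,0],[0,0,0]],[[0,0,0],[0,0,0]],[[0,0,0],[0,0,0]],[[0,0,0],[0,0,0]]]'

```text
time_s: 2.2
position: [0.4658, 0.0497, 0.2077]
tcp_rot: [[-0.997, -0.075, 0.0], [-0.075, 0.997, 0.0], [-0.0, 0.0, -1.0]]
force: [0.5, 0.4, 0.9]
opening: 0.004
```

Run:
```python
from h import *
c=cap("wrist");cv2.imwrite("pics/w1.png",c["pixels"])
go([.4714,.0363,.2],4.8)
for P in([.4714,.0363,.086],[.4754,-.0116,.086]):print(pix(c,P))
```

```text
shift [-0.0044 -0.0137  0.0077] turn [-0.      0.0002 -0.009 ] F [ 0.82 -0.77 -0.49] p [0.466  0.0496 0.2077] t 2.25
[271.10509969 203.45669115]
[217.42688546 203.90590599]
```

View pics/w1.png

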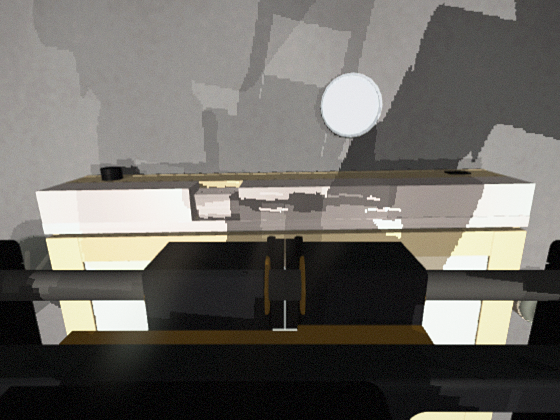

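The wrist picture shows the ledge from (38,192) to (534,184), with the notch at about u 192–240, v 185–220. I zoom in on the notch and cast rays.

Run:
```python
from h import *
c=cap("wrist")
cr=cv2.resize(c["pixels"][165:245,150:310],None,fx=5,fy=5,interpolation=cv2.INTER_CUBIC);cv2.imwrite("pics/w1c.png",cr)
a=np.radians(4.8);ax=np.array([np.cos(a),np.sin(a)]);ay=np.array([-ax[1],ax[0]])
O=np.array([.4552,.0499])+.146*ax
for uv in[(38,191),(534,184),(45,235),(530,229),(192,187),(240,187),(192,220),(240,220)]:
    p=onz(c,*uv,.086);d=p[:2]-O;print(uv,p.round(4),"box",(d@ax).round(4),(d@ay).round(4))
```

```text
(38, 191) [ 0.4755 -0.1699  0.086 ] box -0.1441 -0.2207
(534, 184) [0.4368 0.265  0.086 ] box -0.1464 0.2159
(45, 235) [ 0.5169 -0.1686  0.086 ] box -0.1028 -0.2229
(530, 229) [0.478  0.2728 0.086 ] box -0.1046 0.2202
(192, 187) [ 0.4617 -0.0344  0.086 ] box -0.1465 -0.0846
(240, 187) [0.4586 0.0078 0.086 ] box -0.1461 -0.0422
(192, 220) [ 0.4924 -0.0344  0.086 ] box -0.116 -0.0871
(240, 220) [0.4892 0.009  0.086 ] box -0.1156 -0.0436
```

View pics/w1c.png

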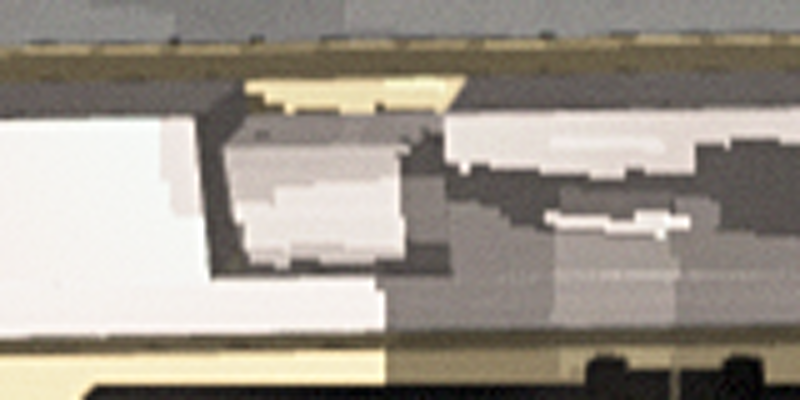

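The notch edges in the wrist view (u about 190.4 and 239.4) give a width of 44 mm and a centre at world (0.4755, -0.013), box y about -65 mm. The top view agrees to about 2 mm. I start feeling about 45 mm to its left.

Run:
```python
from h import *
go([.4717,.0318,.1],4.9)
```

```text
shift [-0.0043 -0.018   0.1077] turn [-0.      0.0001 -0.011 ] F [-0.77  0.01  0.14] p [0.466  0.0495 0.2077] t 2.3
```

Emit:
servo_tool --targets '[[[-0.002,-0.008,0.01],[0,0,-0.005]],[[-0.004,-0.018,0.03],[0,0,-0.011]],[[-0.004,-0.018,0.05],[0,0,-0.011]],[[-0.004,-0.018,0.07],[0,0,-0.011]],[[-0.004,-0.018,0.085],[0,0,-0.011]],[[-0.004,-0.018,0.095],[0,0,-0.011]],[[-0.004,-0.018,0.1],[0,0,-0.011]],[[-0.004,-0.018,0.1],[0,0,-0.011]],[[-0.004,-0.018,0.1],[0,0,-0.011]],[[-0.004,-0.018,0.1],[0,0,-0.011]]]'

```text
time_s: 3.55
position: [0.4719, 0.0311, 0.108]
tcp_rot: [[-0.996, -0.084, 0.001], [-0.084, 0.996, -0.0], [-0.001, -0.0, -1.0]]
force: [-0.1, -0.2, -0.4]
opening: 0.006
```

Run:
```python
from h import *
go([.4717,.0318,.086],4.9)
```

```text
shift [0.0002 0.0008 0.022 ] turn [-0.0003  0.0012 -0.0012] F [-0.09 -0.16 -0.36] p [0.4719 0.0311 0.108 ] t 3.55
```

Emit:
servo_tool --targets '[[[0,0,0.005],[0,0,0]],[[0,0,0.01],[0,0,0]],[[0,0,0.014],[0,0,0]],[[0,0,0.017],[0,0,0]],[[0,0,0.019],[0,0,0]],[[0,0,0.02],[0,0,0]],[[0,0,0.0205],[0,0,0]],[[0,0,0.0205],[0,0,0]],[[0,0,0.0205],[0,0,0]]]'

```text
time_s: 4.68
position: [0.4716, 0.0311, 0.0871]
tcp_rot: [[-0.996, -0.084, 0.0], [-0.084, 0.996, -0.0], [-0.0, -0.0, -1.0]]
force: [0.3, -0.3, -0.5]
opening: 0.005
```

Emit:
servo_tool --targets '[[[0,0,0.0005],[0,0,0]],[[0,0,0.001],[0,0,0]],[[0,0,0.0015],[0,0,0]],[[0,0,0.0015],[0,0,0]]]'

```text
time_s: 5.18
position: [0.4717, 0.0311, 0.0864]
tcp_rot: [[-0.996, -0.084, 0.001], [-0.084, 0.996, -0.0], [-0.001, -0.0, -1.0]]
force: [-1.8, 0.7, 7.7]
opening: 0.004
```

Contact at 7.7 N, z = 86.4 mm. I ease off slightly and slide along the ledge towards the notch.

Emit:
servo_tool --targets '[[[0,0,-0.0003],[0,0,0]],[[0,-0.002,-0.0003],[0,0,0]],[[0,-0.005,-0.0003],[0,0,0]],[[0,-0.008,-0.0003],[0,0,0]],[[0,-0.011,-0.0003],[0,0,0]],[[0,-0.014,-0.0003],[0,0,0]],[[0,-0.017,-0.0003],[0,0,0]],[[0,-0.02,-0.0003],[0,0,0]],[[0,-0.02,-0.0003],[0,0,0]]]'

```text
time_s: 6.3
position: [0.4735, 0.0117, 0.0864]
tcp_rot: [[-0.997, -0.083, 0.001], [-0.083, 0.997, 0.001], [-0.001, 0.001, -1.0]]
force: [0.1, 3.5, 6.1]
opening: 0.01
```

Emit:
servo_tool --targets '[[[0,-0.002,0],[0,0,0]],[[0,-0.004,0],[0,0,0]],[[0,-0.006,0],[0,0,0]],[[0,-0.008,0],[0,0,0]],[[0,-0.01,0],[0,0,0]],[[0,-0.012,0],[0,0,0]],[[0,-0.012,0],[0,0,0]]]'

```text
time_s: 7.18
position: [0.4742, -0.0012, 0.0856]
tcp_rot: [[-0.996, -0.084, -0.0], [-0.084, 0.996, -0.0], [0.0, -0.0, -1.0]]
force: [-0.1, 0.7, -1.7]
opening: 0.006
```

Emit:
servo_tool --targets '[[[0,-0.001,0],[0,0,0]],[[0,-0.002,0],[0,0,0]],[[0,-0.003,0],[0,0,0]],[[0,-0.004,0],[0,0,0]],[[0,-0.004,0],[0,0,0]]]'

```text
time_s: 7.8
position: [0.4746, -0.0049, 0.0859]
tcp_rot: [[-0.996, -0.084, 0.0], [-0.084, 0.996, -0.0], [-0.0, -0.0, -1.0]]
force: [0.6, 1.2, -0.5]
opening: 0.003
```

The force fell away and the tip dropped below the ledge top by y ≈ -0.001, so the fingertip is at the notch. I centre it with the tip slightly lower.

Emit:
servo_tool --targets '[[[0,-0.002,0],[0,0,0]],[[0,-0.004,0],[0,0,0]],[[0,-0.006,0],[0,0,0]],[[0,-0.008,0],[0,0,0]],[[0,-0.008,0.001],[0,0,0]],[[0,-0.008,0.003],[0,0,0]],[[0,-0.008,0.004],[0,0,0]],[[0,-0.008,0.004],[0,0,0]]]'

```text
time_s: 8.8
position: [0.4752, -0.0127, 0.0817]
tcp_rot: [[-0.996, -0.084, -0.0], [-0.084, 0.996, 0.0], [0.0, 0.0, -1.0]]
force: [0.2, -0.1, -0.2]
opening: 0.006
```

Run:
```python
from h import *
go([.4755,-.013,.070],4.9)
```

```text
shift [-0.0003 -0.0003  0.0117] turn [ 0.0001 -0.0003 -0.0013] F [ 0.21 -0.09 -0.18] p [ 0.4752 -0.0127  0.0817] t 8.8
```

In the notch with no force, 4.7 mm below the ledge top. Now I press the catch gently.

Emit:
servo_tool --targets '[[[0,0,0.002],[0,0,0]],[[0,0,0.004],[0,0,0]],[[0,0,0.005],[0,0,0]],[[0,0,0.006],[0,0,0]],[[0,0,0.007],[0,0,0]],[[0,0,0.008],[0,0,0]],[[0,0,0.009],[0,0,0]],[[0,0,0.009],[0,0,0]]]'

```text
time_s: 9.8
position: [0.473, -0.0125, 0.0729]
tcp_rot: [[-0.996, -0.085, -0.005], [-0.085, 0.996, 0.001], [0.005, 0.001, -1.0]]
force: [-3.9, -1.2, 7.6]
opening: 0.004
```

Emit:
servo_tool --targets '[[[0,0,0.001],[0,0,0]],[[0,0,0.002],[0,0,0]],[[0,0,0.003],[0,0,0]],[[0,0,0.004],[0,0,0]],[[0,0,0.0045],[0,0,0]],[[0,0,0.0045],[0,0,0]],[[0,0,0.0045],[0,0,0]]]'

```text
time_s: 10.68
position: [0.472, -0.0124, 0.0686]
tcp_rot: [[-0.996, -0.085, -0.006], [-0.085, 0.996, 0.001], [0.006, 0.001, -1.0]]
force: [-6.2, -1.2, 10.0]
opening: 0.008
```

Emit:
servo_tool --targets '[[[0,0,0.0005],[0,0,0]],[[0,0,0.001],[0,0,0]],[[0,0,0.0015],[0,0,0]],[[0,0,0.0015],[0,0,0]],[[0,0,0.0015],[0,0,0]],[[0,0,0.0015],[0,0,0]],[[0,0,0.0015],[0,0,0]],[[0,0,0.0015],[0,0,0]]]'

```text
time_s: 11.68
position: [0.4718, -0.0124, 0.0682]
tcp_rot: [[-0.996, -0.085, -0.006], [-0.085, 0.996, 0.001], [0.006, 0.001, -1.0]]
force: [-8.5, -2.2, 20.7]
opening: 0.006
```

Run:
```python
from h import *
c=cap("side");cv2.imwrite("pics/side1.png",cv2.resize(c["pixels"][100:330,130:400],None,fx=2.2,fy=2.2))
```

```text
(no output)
```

View pics/side1.png

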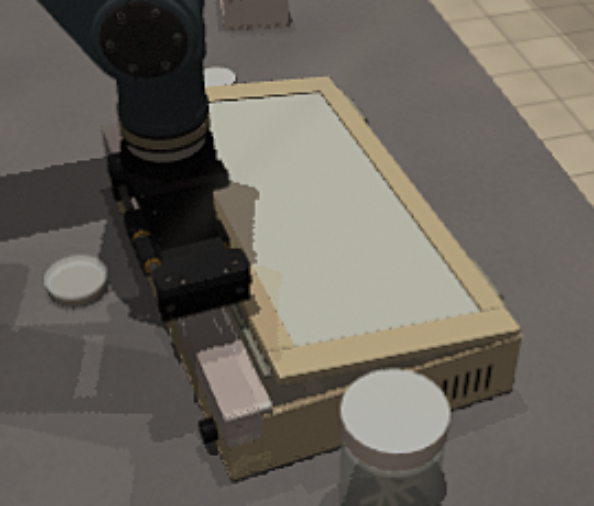

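The side view shows the lid standing ajar: a dark wedge opens along its right edge, from (280,375) to (515,330). The force rise to 20 N at z = 68 mm shows the catch at its stop. I withdraw straight up and slightly to the front.

Emit:
servo_tool --targets '[[[0,0,-0.003],[0,0,0]],[[0,0,-0.007],[0,0,0]],[[0,0,-0.012],[0,0,0]],[[0,0,-0.02],[0,0,0]],[[0.002,0,-0.03],[0,0,0]],[[0.005,0,-0.045],[0,0,0]],[[0.01,0,-0.06],[0,0,0]],[[0.015,0,-0.08],[0,0,0]],[[0.02,0,-0.1],[0,0,0]],[[0.02,0,-0.12],[0,0,0]],[[0.02,0,-0.13],[0,0,0]],[[0.02,0,-0.135],[0,0,0]]]'

```text
time_s: 13.22
position: [0.4553, -0.0145, 0.2026]
tcp_rot: [[-0.996, -0.084, 0.001], [-0.084, 0.996, -0.0], [-0.001, -0.0, -1.0]]
force: [-0.1, 0.7, -0.9]
opening: 0.006
```

Emit:
servo_tool --targets '[[[0,0.02,0],[0,0,0]],[[0,0.05,0],[0,0,0]],[[0,0.09,0],[0,0,0]],[[0,0.13,0],[0,0,0]],[[0,0.17,0],[0,0,0]],[[0,0.2,0],[0,0,0]],[[0,0.22,0],[0,0,0]],[[0,0.22,0],[0,0,0]],[[0,0.22,0],[0,0,0]],[[0,0.22,0],[0,0,0]]]'

```text
time_s: 14.48
position: [0.4369, 0.2039, 0.2017]
tcp_rot: [[-0.997, -0.083, -0.001], [-0.083, 0.997, -0.0], [0.001, -0.0, -1.0]]
force: [0.4, 0.8, -0.0]
opening: 0.006
```

Run:
```python
from h import *
c=cap("side");cv2.imwrite("pics/side2.png",cv2.resize(c["pixels"][100:370,130:400],None,fx=2.2,fy=2.2))
t=cap("top");cv2.imwrite("pics/top2.png",t["pixels"])
o=cv2.imread("pics/top0.png");d=cv2.absdiff(o,t["pixels"]).max(2)
for n,(u,v) in dict(dish=(252,290),cup=(153,205),jar=(402,198)).items():print(n,(d[v-22:v+23,u-22:u+23]>30).sum())
s=telemetry.read_state();print(s["force"],s["position"],s["time_s"])
```

```text
dish 135
cup 105
jar 0
[ 0.70949075 -0.23279753  0.46926462] [0.43696776 0.20401621 0.20180881] 14.575
```

View pics/side2.png

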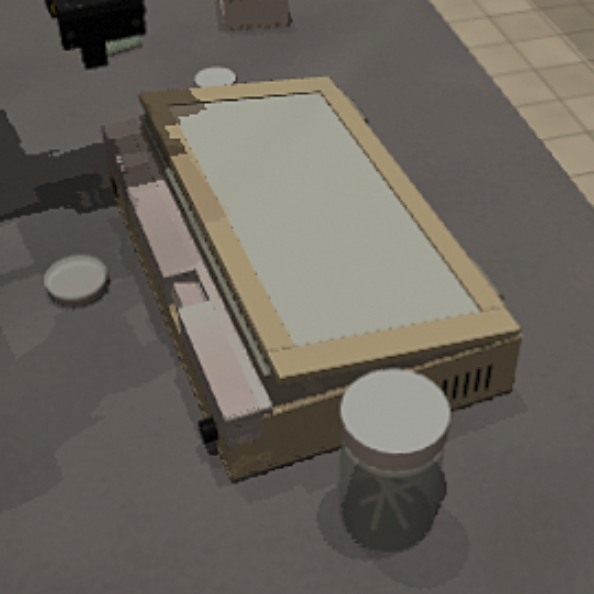

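View pics/top2.png

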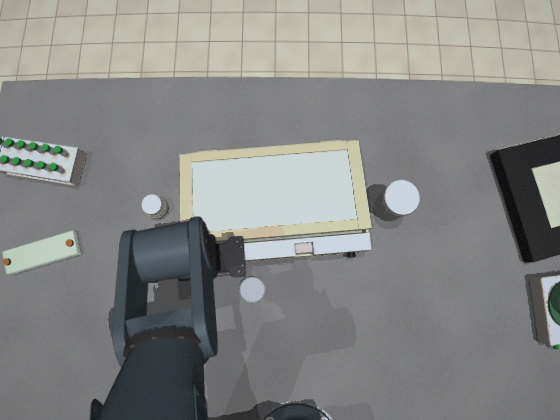

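The lid stands ajar and the catch plate looks as it did at the start. The dish (252,290), cup (153,205) and jar (402,198) are in their places; the few changed pixels at the dish and cup look like arm shadow or arm edge. The hand is clear.

```bash
python3 -c "
from rig import order; print(order.hand_in())"
```

```text
the job is handed in; nothing more can be done
None
```

The lid is released and standing ajar, and the job was handed in at about 14.6 s; no verdict is reported.

- **Finding the notch:** I located it in the top and wrist views, about 65 mm right of mid-ledge. I then touched the ledge top at z = 86.4 mm with 6–8 N and slid along it until the force vanished and the tip dropped.
- **Pressing the catch:** I pressed it straight down until it met its stop at z ≈ 68 mm, where the force rose to about 21 N. Then I lifted the hand straight up and moved it away.
- **Last checks:** The final side view shows the lid ajar and the catch back up. I judged both by eye, without measuring an angle. In the top view the jar, cup and dish are at the same pixel positions as at the start. A few pixels differed around the dish and cup, which I put down to the arm's shadow or edge. The tool force is near zero.

One small disagreement: contact on the ledge was lost about 5 mm earlier than I expected from a 30 mm finger width. While pressing, the tip also slid about 3 mm towards the front. Neither affected the result that I could see.

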